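Tip the dead parts into the scrap hopper and rack the empty tray

TASK

Take the grey tray by its orange fin, out from under the lamp, and tip all three dead parts out of it into the red scrap hopper, holding the tray's front edge low over the hopper. Then lay the empty tray on the sloping blue rack, front first and flat between the rails, and slide it gently right down against the yellow stop. Do not bump the lamp or disturb anything else on the bench.

Things in the scene. Friction and masses are not known exactly. Their poses are not given: they have to be found in the camera images.
- tray: Loose light-grey scoop tray, 150 (x) x 110 (y) mm, 0.13 kg, holding three dead parts. Origin: centre of its underside; +x to the pouring front, z up. Floor 4 mm; side and rear walls 3.5 mm thick, 42 mm high; front edge nearly open, with a lip only 2.5 mm above the floor. Behind the rear wall an orange upright fin handle, 12 mm thick (y), x = -75 to -136 mm, z = 8 to 62 mm.
- tray_grip (a point): Middle of the orange fin, where to grip it: tray x = -108, y = 0, z = 42 mm; pinch the faces that look to tray +y and -y. Approach tilted, fingers pointing down and towards the tray's front, because the lamp is overhead and the tray must later be tipped nose-down.
- tray_lip (a point): Middle of the bottom front edge of the tray: tray x = 75, y = 0, z = 0 mm.
- adapter: Dead black plug-in power adapter, 60 x 38 x 30 mm, loose in the tray. Origin: centre of its underside.
- heatsink: Bare finned aluminium heat sink, 62 x 36 x 28 mm, loose in the tray. Origin: centre of its underside.
- relay: Blue relay block with brass terminals, 36 x 64 x 32 mm, loose in the tray. Origin: centre of its underside.
- hopper: Fixed red sheet-steel scrap hopper, open on top, in front of the tray, on the right. Origin: centre of its underside, z up. Rim 110 mm high; mouth 240 (x) x 206 (y) mm inside; the x walls flare out from a well of 170 x 206 mm below z = 55 mm; inner floor at z = 6 mm; walls 4 mm.
- rack_deck: Sloping blue deck, 170 (x) x 138 (y) mm, of the fixed rack for empty trays, on the left; it falls 20 degrees to the right, towards the tray. Origin: centre of its top face, 52 mm above the table; +x down the slope, z its normal. Yellow stop bar at the low end, face at x = 81 mm, 30 mm high; steel side rails 15 mm high, inner faces at y = +-63 mm.
- lamp: Fixed white bench lamp. Origin: on the table under the LED bar. The bar, 30 mm wide (y), runs from x = -40 to 200 mm at z = 208 to 228 mm, held by an 18 mm post (to z = 240 mm) on a base 100 x 100 x 20 mm, both centred at x = 190 mm. The bar hangs across the tray's rear wall, so nothing can come straight down on the fin.
- screwdriver: Bystander, not to be disturbed: screwdriver, yellow handle, 180 mm long, lying on the table, handle towards its -x end.
- wrench: Bystander, not to be disturbed: steel wrench, 160 mm long, lying on the table, handle towards its -x end.
- spool: Bystander, not to be disturbed: copper-coloured wire spool, 60 mm across, 48 mm high. Origin: centre of its underside.
- jar: Bystander, not to be disturbed: amber jar, 52 mm across, 70 mm high. Origin: centre of its underside.
- meter: Bystander, not to be disturbed: yellow hand-held multimeter, 150 x 80 x 43 mm, lying flat. Origin: centre of its underside.
- mug: Bystander, not to be disturbed: white mug, 76 mm across, 85 mm high. Origin: centre of its underside.
There are look-alikes about, which are no part of the job. What is shaped like the tray but purple is not meant.

How it is judged:
By the outcome, as a careful person would: the job done as asked, in the order asked, and still so for the second after the job is handed in, with the robot touching nothing.
It also fails if it takes over 64 s, if anything falls off the work surface, if the arm or the gripper's body presses on something with over 40 N, if the wrist force passes 120 N, or if a joint passes its speed limit or range.

ROBOT

A 6-joint arm with a two-finger parallel gripper is mounted at the origin on the work surface. World frame = base frame: x ahead of the robot, y to its left, z up, the work surface at z = 0. Lengths are in mm, angles in rad, forces in N, time in s.
With the tool pointing down it reaches from about 350 to 975 mm from the base axis. Payload 7.1 kg.
Tool frame: the origin (TCP) lies midway between the tips of the shut fingers; the grasp point (between the pads) lies 19 mm behind it; z points along the fingers, y is the line along which they close (so a half turn about z gives the same grasp; the last joint's range is limited). The gripper opens to 88 mm and grips with 3 to 60 N. Pads are 20 mm wide; open, the fingers measure 115 mm over their backs; the gripper's body (75 mm by 178 mm) begins 61 mm behind the grasp point.
Start: joints at [1.249, 0.423, 1.63, -0, 1.089, -0.019], TCP at [186.339, 596.559, 222.675] pointing down, gripper open.
Joint ranges: [-3, 3], [-0.9, 2.11], [0.09, 2.58], [-1.31, 4.45], [0.11, 2.69], [-2.54, 2.54]. Speed limits (rad/s): [2.39, 2.39, 3.01, 3.14, 3.14, 3.14].

INTERFACE

Orientations are given as a rotation vector (axis times angle).
In Python, from workcell import ctrl gives the robot as it stands.
- The arm moves only by the shell command python3 -m pendant 'ROWS'. ROWS is a JSON object of lists of equal length, an entry for each row: "grip": the opening, from -1 (shut) to 1 (fully open); "linear": the shift along the tool's x, y, z in mm, a list of three; "angular": the turn, a rotation vector about the tool's x, y, z in rad, a list of three. In form: {"grip": [grip, ...], "linear": [[tx, ty, tz], ...], "angular": [[ax, ay, az], ...]}. A call has 1 to 12 rows; each row shifts and turns the commanded pose from where the row before left it, along the tool's axes as they then stand; what a row does not reach is not made up. A row lasts 1/12 s, in which the tool goes at most 41.7 mm and 7.16 degrees, less where a joint would pass 70% of its speed; a pose out of reach is approached as far as the arm can. A call with a gripper value outside its range is refused whole. The fingers move at their own pace and stop on an object; the grip force is fixed at half the most. Time passes only in rows, so rows that do not move let the fingers close. It gives the time, the measured TCP pose, the force, the opening and the grip force at its end, in the units of the state.
- ctrl.get_obs(): the state, without advancing time (a new reading comes with each control period).
- ctrl.get_image(name): name is "side" or "top"; returns the picture (420x560x3 uint8, red, green, blue); there is no depth.
- ctrl.camera_params(name): a dict with "vfov" (degrees; the focal length in pixels is half the picture's height over the tangent of half this angle, whatever the lens; pixels are square), "cx", "cy" (the principal point, pixels), "R" (3x3) and "t" (3): a world point X has camera coordinates R X + t. Camera axes: x right, y down, z forward; pixel columns grow to the right and rows downward; lengths in mm; the calibration is good to about 2 mm. A picture is of the moment at which its call begins. camera_params takes no time and is no camera call.
- ctrl.close_job(): hands the job in; it is judged then, once.
The state is a dict: "t": time; "qpos": joint angles; "qvel": joint speeds; "joint_torque": joint torques, N m; "ee_pos": TCP position; "orientation": TCP orientation; "ft_force": force on the tool from outside, world axes, zero at the start; "moment": the same for the moment, N m; "width": finger opening in mm; "grasp_force": force on a finger pad.
Only numpy, scipy, OpenCV 4.12 (cv2) and the standard library are available. Lean on these libraries where they do the work, as an engineer would, in place of code of your own. Each camera call takes 0.05 s, during which the arm holds its last target. There are 200 camera calls.

## Working session

There is one attempt and no reset: what is moved stays moved. The work goes in short steps, Python scripts to look and compute and a shell command to move; the robot and the scene stay as the last step left them, time stands still between calls to the robot, and variables do not carry over. Pictures are saved under pics/ and viewed, at most 10 in all, crops included, and the job is handed in when it is done.

```bash
ls; mkdir -p pics; python3 - <<'E'
from workcell import ctrl
import cv2,numpy as np
for n in("side","top"):
    im=ctrl.get_image(n);cv2.imwrite(f"pics/{n}0.png",im[:,:,::-1]);p=ctrl.camera_params(n);print(n,p)
o=ctrl.get_obs();print(o)
E
```

```text
pics
side {'vfov': 45.212083203955245, 'cx': 280.46577463904333, 'cy': 202.39695741220444, 'R': array([[ 0.85883191, -0.51214497, -0.01073659],
       [-0.28899179, -0.46710095, -0.83564373],
       [ 0.42295566,  0.72078029, -0.5491669 ]]), 't': array([-424.25358883,  187.07640235, 1264.62213946])}
top {'vfov': 44.940142034671524, 'cx': 284.04091463551725, 'cy': 212.68576720885116, 'R': array([[ 0.01477368, -0.99988725, -0.00268678],
       [-0.9944648 , -0.0144139 , -0.10407695],
       [ 0.10402648,  0.0042095 , -0.99456562]]), 't': array([ -21.85942023,  473.00430353, 1239.6424136 ])}
{'t': 0.1, 'qpos': array([ 1.24900097e+00,  4.23737889e-01,  1.63056588e+00, -1.43772002e-06,
        1.08862681e+00, -1.89906204e-02]), 'qvel': array([-0.00170524, -0.00247059, -0.00300696,  0.00079767,  0.00051854,
        0.00031567]), 'joint_torque': array([ 9.08239781e-05, -5.45612454e+01, -2.74325091e+01,  6.44233287e-02,
        1.88053132e-02, -1.11071284e-05]), 'ee_pos': array([186.19129665, 596.11528775, 222.01474748]), 'orientation': array([-4.73794303e-01, -3.10543097e+00,  2.07135945e-03]), 'ft_force': array([-0.28913097, -0.52294625, -0.36572827]), 'moment': array([-0.00713611,  0.04467836, -0.01334714]), 'grasp_force': 0.0, 'width': 87.73622420777953}
```

View pics/side0.png

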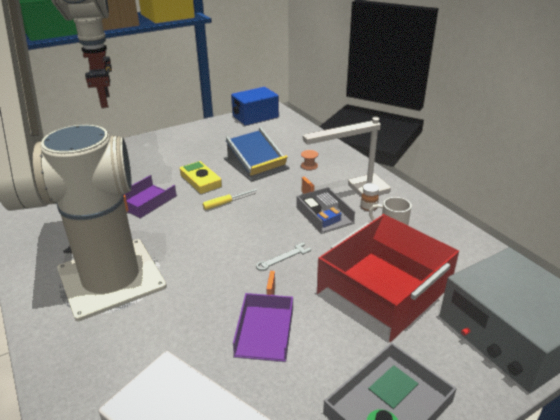

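View pics/top0.png

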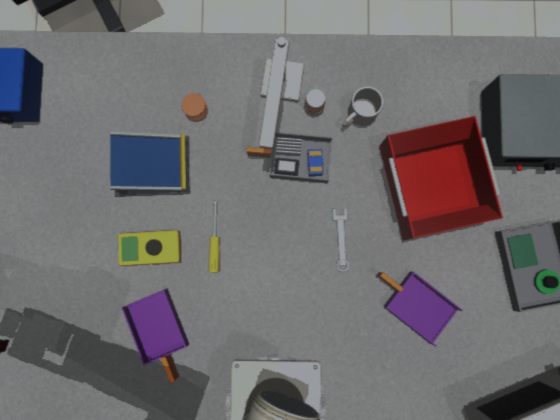

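Possible confusions, by top-view pixel:
- Grey tray with orange fin at (300,158), fin at (258,152), under the lamp.
- Purple trays at (155,325) and (422,307).
- Grey box with circuit board at (535,265), no fin.

By the description I choose (300,158). The red hopper is at (442,178), the blue rack at (148,162) with its yellow stop at (184,163), and the lamp bar runs (282,45) to (268,145). Next I take close crops and masks.

```bash
cat > h.py <<'E'
import numpy as np,cv2
from workcell import ctrl
def cam(n):
    p=ctrl.camera_params(n);f=210/np.tan(np.radians(p["vfov"]/2));return p,f
def ray(n,uv):
    p,f=cam(n);d=np.array([(uv[0]-p["cx"])/f,(uv[1]-p["cy"])/f,1]);R=np.array(p["R"])
    d=R.T@d;return -R.T@np.array(p["t"]),d/np.linalg.norm(d)
def plane(n,uv,z):
    c,d=ray(n,uv);return c+d*(z-c[2])/d[2]
def tri(a,b):   # top px, side px -> point, gap
    c1,d1=ray("top",a);c2,d2=ray("side",b)
    s=np.linalg.lstsq(np.c_[d1,-d2],c2-c1,rcond=None)[0]
    p,q=c1+s[0]*d1,c2+s[1]*d2;return (p+q)/2,np.linalg.norm(p-q)
def proj(n,X):
    p,f=cam(n);c=np.array(p["R"])@X+p["t"];return np.array([p["cx"]+f*c[0]/c[2],p["cy"]+f*c[1]/c[2]])
def hsvmask(im,lo,hi,roi):
    m=cv2.inRange(cv2.cvtColor(im,cv2.COLOR_RGB2HSV),np.array(lo),np.array(hi));k=np.zeros_like(m)
    x0,y0,x1,y1=roi;k[y0:y1,x0:x1]=m[y0:y1,x0:x1];return k
E
python3 - <<'E'
from h import *
T=cv2.imread("pics/top0.png");S=cv2.imread("pics/side0.png")
cv2.imwrite("pics/topc.png",cv2.resize(T[100:220,95:345],None,fx=3.2,fy=3.2,interpolation=cv2.INTER_CUBIC))
cv2.imwrite("pics/sidec.png",cv2.resize(S[110:250,210:395],None,fx=4,fy=4,interpolation=cv2.INTER_CUBIC))
for n,im,rs in(("top",T,dict(fin=(240,140,280,165),stop=(170,125,200,205),hop=(375,105,510,245),deck=(100,120,190,200))),("side",S,dict(fin=(295,170,318,200),stop=(240,145,295,180),hop=(310,210,465,335),deck=(220,125,290,175)))):
    for k,r in rs.items():
        lo,hi={"fin":((3,140,90),(18,255,255)),"stop":((20,120,100),(35,255,255)),"hop":((0,150,50),(8,255,255)),"deck":((100,100,40),(125,255,255))}[k]
        m=hsvmask(im[:,:,::-1].copy(),lo,hi,r);c,_=cv2.findContours(m,cv2.RETR_EXTERNAL,cv2.CHAIN_APPROX_NONE);c=max(c,key=cv2.contourArea)
        print(n,k,cv2.contourArea(c),cv2.boundingRect(c),[round(x,1) for x in (cv2.moments(c)["m10"]/cv2.moments(c)["m00"],cv2.moments(c)["m01"]/cv2.moments(c)["m00"])],cv2.approxPolyDP(c,3,True).reshape(-1,2).tolist(),np.round(cv2.boxPoints(cv2.minAreaRect(c)),1).tolist())
E
```

```text
top fin 70.0 (247, 148, 24, 5) [258.6, 150.0] [[247, 148], [252, 152], [270, 152]] [[247.0, 148.0], [270.0, 148.0], [270.0, 152.0], [247.0, 152.0]]
top stop 179.5 (181, 134, 5, 55) [182.8, 162.8] [[182, 134], [184, 188]] [[181.0, 134.0], [185.0, 134.0], [185.0, 188.0], [181.0, 188.0]]
top hop 9300.0 (388, 116, 114, 122) [444.2, 176.6] [[474, 116], [388, 136], [413, 237], [501, 217]] [[386.6000061035156, 135.60000610351562], [475.3999938964844, 113.0999984741211], [501.79998779296875, 217.0], [412.8999938964844, 239.60000610351562]]
top deck 3219.0 (111, 136, 69, 51) [144.4, 161.4] [[111, 136], [111, 185], [179, 185], [178, 139]] [[110.0999984741211, 185.0], [111.0, 135.6999969482422], [179.89999389648438, 137.0], [179.0, 186.1999969482422]]
side fin 29.0 (303, 177, 10, 13) [307.6, 182.3] [[303, 177], [312, 189]] [[300.5, 179.5], [303.5, 176.5], [314.0, 187.0], [311.0, 190.0]]
side stop 218.5 (251, 156, 36, 18) [268.3, 164.6] [[286, 156], [253, 166], [251, 173], [281, 164]] [[249.10000610351562, 167.3000030517578], [285.70001220703125, 155.10000610351562], [288.0, 162.0], [251.39999389648438, 174.1999969482422]]
side hop 4999.0 (320, 214, 138, 95) [398.0, 261.3] [[383, 214], [362, 229], [381, 219], [372, 237], [381, 245], [377, 245], [375, 252], [366, 247], [369, 253], [363, 257], [360, 254], [360, 259], [345, 271], [320, 258], [396, 308], [401, 302], [407, 303], [404, 299], [409, 298], [410, 292], [457, 251]] [[319.70001220703125, 258.5], [363.70001220703125, 190.60000610351562], [457.5, 251.3000030517578], [413.3999938964844, 319.29998779296875]]
side deck 841.5 (232, 131, 46, 34) [254.4, 147.6] [[258, 131], [232, 139], [250, 164], [277, 156]] [[231.3000030517578, 139.3000030517578], [253.8000030517578, 122.69999694824219], [277.79998779296875, 155.39999389648438], [255.1999969482422, 172.0]]
```

View pics/topc.png

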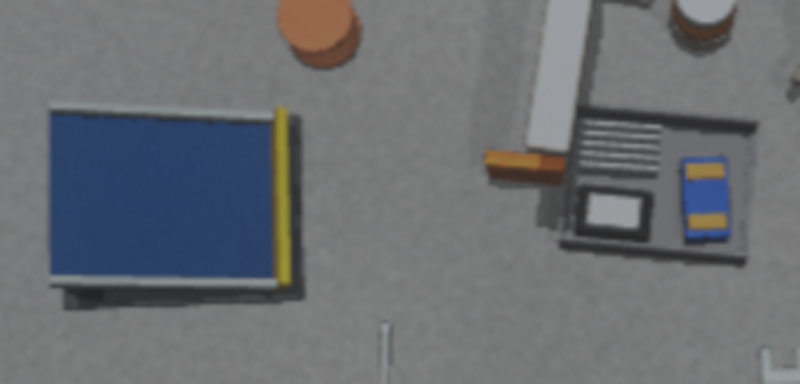

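View pics/sidec.png

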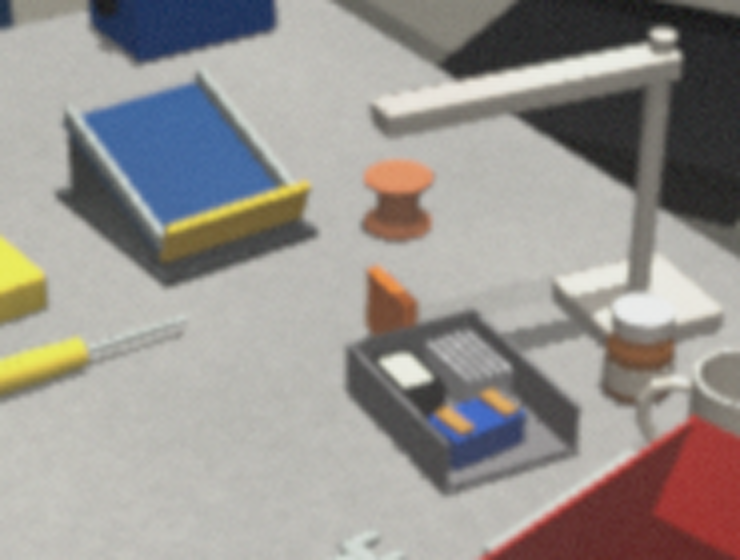

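The crops confirm the grey tray. The fin in the top crop runs (486,152) to (566,180), and the three parts and the open front face the hopper. The rack's yellow stop is at top crop (283,195) and side crop (235,220). Now I triangulate the matching corners.

```bash
python3 - <<'E'
from h import *
np.set_printoptions(precision=1,suppress=True)
tc=lambda u,v:(u/3.2+95-.35,v/3.2+100-.35); sc=lambda u,v:(u/4+210-.4,v/4+110-.4)
P={}
for k,a,b in [("tray farfront rim",(757,123),(578,407)),("tray nearfront rim",(747,256),(446,450)),("tray nearrear rim",(560,238),(347,349)),("tray farrear rim",(580,107),(478,311)),
 ("fin rear top",(486,152),(368,267)),
 ("rack near hi rail",(50,283),(68,110)),("rack far hi rail",(50,104),(199,72)),("stop near top",(289,285),(162,235)),("stop far top",(287,107),(309,184)),
 ("lamp bar end near-left top",(528,147),(373,106)),("lamp bar end right",(567,150),(390,120))]:
    p,g=tri(tc(*a),sc(*b));P[k]=p;print(k,p,round(g,1))
print("lamp z228", [plane("top",tc(*q),228) for q in ((528,147),(567,150))], "post",plane("top",(282,42),240))
print("fin top z62 ends",[plane("top",tc(*q),62) for q in((486,156),(565,159))])
print("rear hop rim",[plane("top",q,110) for q in((474,116),(388,136),(413,237),(501,217))], "tri", tri((388,136),(383,214))[0],tri((413,237),(320,258))[0])
for n,q in(("top",(474,118)),("top",(499,212)),("top",(411,238)),("top",(386,137))):print(plane(n,q,110))
print("mug",plane("top",(367,100),85),"jar",plane("top",(316,98),70),"spool",plane("top",(194,105),48))
print("camtop",ray("top",(284,212))[0])
E
```

```text
tray farfront rim [ 660.7 -129.9   37.8] 1.2
tray nearfront rim [ 554.4 -122.2   35.9] 4.0
tray nearrear rim [566.2  23.3  35.3] 4.8
tray farrear rim [671.2   8.2  41.8] 0.3
fin rear top [625.3  81.7  59.2] 10.4
rack near hi rail [519.1 399.   88.3] 0.7
rack far hi rail [653.4 406.9  87.8] 4.7
stop near top [523.2 231.4  45.6] 8.1
stop far top [663.3 236.3  50.3] 5.0
lamp bar end near-left top [594.8  38.9 220.6] 2.3
lamp bar end right [592.6  13.  221.1] 3.1
lamp z228 [array([594.1,  37.9, 228. ]), array([592.4,  12.1, 228. ])] post [817.7  -6.1 240. ]
fin top z62 ends [array([626.3,  79.1,  62. ]), array([624.8,  18.6,  62. ])]
rear hop rim [array([ 700.8, -461.3,  110. ]), array([ 649.6, -257.6,  110. ]), array([ 412.2, -313.7,  110. ]), array([ 461.6, -517.9,  110. ])] tri [ 649.3 -257.5  107.9] [ 412.7 -315.1  104.9]
[ 696.  -461.1  110. ]
[ 473.2 -513.7  110. ]
[ 409.9 -309.1  110. ]
[ 647.1 -252.9  110. ]
mug [ 744.7 -212.4   85. ] jar [753.1 -89.5  70. ] spool [738.3 214.1  48. ]
camtop [ 341.8  -20.3 1282.1]
```

Heights agree with the text (tray rim 36–42 measured, fin top 59, bar about 221). Tray centre is about (613,-55), its +x about (-0.08,-1.0), and the grip point is about (622,53,42). Now I plan the first moves.

```bash
cat >> h.py <<'E'
from scipy.spatial.transform import Rotation as Ro
def pose():
    o=ctrl.get_obs();return o,np.array(o["ee_pos"]),Ro.from_rotvec(o["orientation"])
def toolR(fwd,tilt,pitch=0):
    """tool attitude when tray +x (level heading fwd) is gripped at tilt, tray nose-down by pitch"""
    x=np.array([*fwd,0.])/np.hypot(*fwd);y=np.cross([0,0,1],x);a=tilt-pitch
    z=np.sin(a)*x-np.array([0,0,np.cos(a)]);return Ro.from_matrix(np.c_[np.cross(y,z),y,z])
def to(p,R,P=None,Rc=None):
    if P is None:_,P,Rc=pose()
    print("lin",np.round(Rc.inv().apply(np.asarray(p)-P),1),"rot",np.round((Rc.inv()*R).as_rotvec(),3))
E
python3 - <<'E'
from h import *
np.set_printoptions(precision=3,suppress=True)
# tray frame from rim at z=42
tc=lambda u,v:(u/3.2+95-.35,v/3.2+100-.35)
C={k:plane("top",tc(*a),42) for k,a in dict(ff=(757,123),nf=(747,256),nr=(560,238),fr=(580,107)).items()}
print(C,np.mean(list(C.values()),0))
print("dirs",C["ff"]-C["fr"],C["nf"]-C["nr"],C["ff"]-C["nf"])
o,P,R=pose()
G=toolR((-.08,-.997),np.radians(45))
to([480,380,380],G); to([480,380,380],R)
E
```

```text
{'ff': array([ 660.164, -129.853,   42.   ]), 'nf': array([ 555.137, -122.666,   42.   ]), 'nr': array([567.165,  22.036,  42.   ]), 'fr': array([670.967,   8.267,  42.   ])} [613.358 -55.554  42.   ]
dirs [ -10.803 -138.12     0.   ] [ -12.027 -144.702    0.   ] [105.027  -7.186   0.   ]
lin [-344.9 -118.9 -157.8] rot [ 0.526 -0.66   1.274]
lin [-344.9 -118.9 -157.8] rot [0. 0. 0.]
```

```bash
python3 -m pendant '{"grip":[1,1,1,1,1,1,1,1,1,1,1,1],"linear":[[-29,-10,-13],[-29,-10,-13],[-29,-10,-13],[-29,-10,-13],[-29,-10,-13],[-29,-10,-13],[-29,-10,-13],[-29,-10,-13],[-29,-10,-13],[-29,-10,-13],[-29,-10,-13],[-29,-10,-13]],"angular":[[0,0,0],[0,0,0],[0,0,0],[0,0,0],[0,0,0],[0,0,0],[0,0,0],[0,0,0],[0,0,0],[0,0,0],[0,0,0],[0,0,0]]}'
python3 -m pendant '{"grip":[1,1,1,1,1,1,1,1,1,1,1,1],"linear":[[0,0,0],[0,0,0],[0,0,0],[0,0,0],[0,0,0],[0,0,0],[0,0,0],[0,0,0],[0,0,0],[0,0,0],[0,0,0],[0,0,0]],"angular":[[0.043,-0.055,0.106],[0.043,-0.055,0.106],[0.043,-0.055,0.106],[0.043,-0.055,0.106],[0.043,-0.055,0.106],[0.043,-0.055,0.106],[0.043,-0.055,0.106],[0.043,-0.055,0.106],[0.043,-0.055,0.106],[0.043,-0.055,0.106],[0.043,-0.055,0.106],[0.043,-0.055,0.106]]}'
python3 - <<'E'
from h import *
np.set_printoptions(precision=3,suppress=True)
G=toolR((-.077,-.997),np.radians(45)); z=G.as_matrix()[:,2]
g=np.array([613.4,-55.5,0])-109*np.array([-.077,-.997,0])+[0,0,42]; tcp=g+19*z
print(g,tcp,pose()[0]["qpos"],pose()[1]); to(tcp-150*z,G)
E
```

```text
t: 1.1
ee_pos: [483.6, 377.0, 379.0]
orientation: [-0.474, -3.105, 0.001]
ft_force: [1.1, 0.6, 0.5]
width: 88.3
grasp_force: 0.0
t: 2.1
ee_pos: [482.3, 378.6, 378.2]
orientation: [1.828, 1.723, -0.743]
ft_force: [0.9, 0.2, 0.7]
width: 87.8
grasp_force: 0.0
[621.793  53.173  42.   ] [620.758  39.778  28.565] [ 0.861  0.596  1.189 -0.477  1.972  0.872] [482.275 378.635 378.236]
lin [  9.5 160.1 330.9] rot [ 0.013 -0.013  0.013]
```

```bash
python3 -m pendant '{"grip":[1,1,1,1,1,1,1,1,1,1,1,1],"linear":[[0.8,13.3,27.6],[0.8,13.3,27.6],[0.8,13.3,27.6],[0.8,13.3,27.6],[0.8,13.3,27.6],[0.8,13.3,27.6],[0.8,13.3,27.6],[0.8,13.3,27.6],[0.8,13.3,27.6],[0.8,13.3,27.6],[0.8,13.3,27.6],[0,0,0]],"angular":[[0.001,-0.001,0.001],[0.001,-0.001,0.001],[0.001,-0.001,0.001],[0.001,-0.001,0.001],[0.001,-0.001,0.001],[0.001,-0.001,0.001],[0.001,-0.001,0.001],[0.001,-0.001,0.001],[0.001,-0.001,0.001],[0.001,-0.001,0.001],[0.001,-0.001,0.001],[0,0,0]]}'
python3 - <<'E'
from h import *
np.set_printoptions(precision=3,suppress=True)
G=toolR((-.077,-.997),np.radians(45));to([620.8,39.8,28.6],G)
T=ctrl.get_image("top");S=ctrl.get_image("side");print(tri((0,0),(0,0))[1]*0,[proj(n,pose()[1]) for n in("top","side")])
a=cv2.resize(T[100:220,210:350],None,fx=4,fy=4,interpolation=cv2.INTER_CUBIC)[:,:400];b=cv2.resize(S[110:230,260:360],None,fx=4,fy=4,interpolation=cv2.INTER_CUBIC)
cv2.imwrite("pics/pre.png",np.hstack([a,b])[:,:,::-1])
E
```

```text
t: 3.1
ee_pos: [614.8, 159.3, 150.7]
orientation: [1.834, 1.709, -0.765]
ft_force: [-0.5, -1.0, -0.6]
width: 88.0
grasp_force: 0.0
lin [  2.   15.7 170.2] rot [-0.003 -0.002  0.008]
0.0 [array([206.43 , 143.426]), array([286.602, 139.119])]
```

View pics/pre.png

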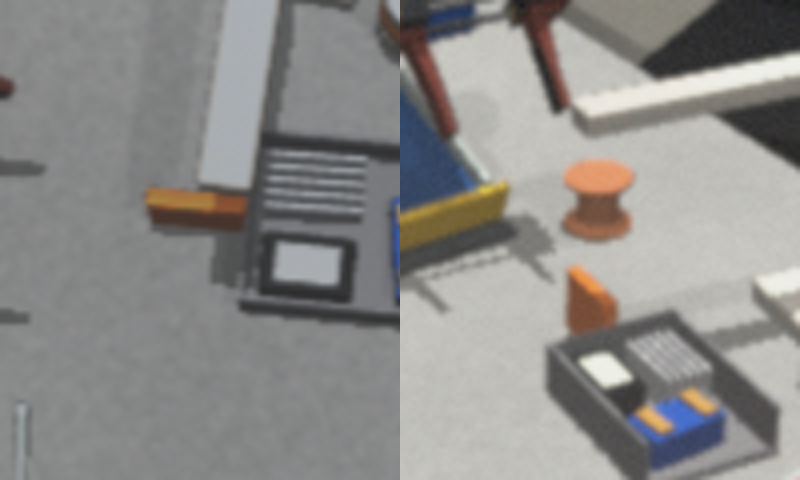

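The view shows the fin at top px (255,150), with the open fingers straddling its line, clear of the bar and spool. I advance along the tool axis.

```bash
python3 -m pendant '{"grip":[1,1,1,1,1,1,1,1,1,1,1,1],"linear":[[0.5,6,15],[0.5,6,17],[0.5,5,17],[0.5,0,17],[0,0,17],[0,0,17],[0,0,17],[0,0,17],[0,0,15],[0,0,12],[0,0,8],[0,0,0]],"angular":[[0,0,0],[0,0,0],[0,0,0],[0,0,0],[0,0,0],[0,0,0],[0,0,0],[0,0,0],[0,0,0],[0,0,0],[0,0,0],[0,0,0]]}'
python3 - <<'E'
from h import *
G=toolR((-.077,-.997),np.radians(45));to([621.5,39.8,28.6],G)
E
```

```text
t: 4.2
ee_pos: [623.1, 43.9, 32.1]
orientation: [1.834, 1.71, -0.759]
ft_force: [-1.1, -0.0, -0.0]
width: 88.1
grasp_force: 0.0
lin [-0.5 -1.3  5.5] rot [ 0.001 -0.005  0.007]
```

```bash
python3 -m pendant '{"grip":[1,1,0.5,-1,-1,-1,-1,-1,-1,-1,-1,-1],"linear":[[0,-0.5,4],[0,0,0],[0,0,0],[0,0,0],[0,0,0],[0,0,0],[0,0,0],[0,0,0],[0,0,0],[0,0,0],[0,0,0],[0,0,0]],"angular":[[0,0,0],[0,0,0],[0,0,0],[0,0,0],[0,0,0],[0,0,0],[0,0,0],[0,0,0],[0,0,0],[0,0,0],[0,0,0],[0,0,0]]}'
python3 - <<'E'
from h import *
np.set_printoptions(precision=3,suppress=True)
o,P,R=pose();print(o["qpos"],R.as_matrix(),P)
print("up in tool",R.inv().apply([0,0,1]),"-x world",R.inv().apply([-1,0,0]))
E
```

```text
t: 5.2
ee_pos: [623.3, 42.7, 30.6]
orientation: [1.834, 1.71, -0.755]
ft_force: [-1.0, 0.1, -0.2]
width: 24.7
grasp_force: 0.0
[ 0.369  0.882  1.555 -0.745  1.216  0.893] [[ 0.049  0.998 -0.051]
 [ 0.709 -0.071 -0.701]
 [-0.703 -0.002 -0.711]] [623.304  42.676  30.607]
up in tool [-0.703 -0.002 -0.711] -x world [-0.049 -0.998  0.051]
```

```bash
python3 -m pendant '{"grip":[-1,-1,-1,-1,-1,-1],"linear":[[0,0,0],[0,0,0],[0,0,0],[0,0,0],[0,0,0],[0,0,0]],"angular":[[0,0,0],[0,0,0],[0,0,0],[0,0,0],[0,0,0],[0,0,0]]}'
python3 -m pendant '{"grip":[-1,-1,-1,-1,-1,-1,-1,-1,-1,-1,-1,-1],"linear":[[-1,0,-1],[-2,0,-2],[-2,0,-2],[-3,0,-3],[-3,0,-3],[-3,0,-3],[-3,0,-3],[-3,0,-3],[-2,0,-2],[-2,0,-2],[-1,0,-1],[0,0,0]],"angular":[[0,0,0],[0,0,0],[0,0,0],[0,0,0],[0,0,0],[0,0,0],[0,0,0],[0,0,0],[0,0,0],[0,0,0],[0,0,0],[0,0,0]]}'
python3 - <<'E'
from h import *
a,b=[ctrl.get_image(n) for n in("top","side")]
r=lambda i:cv2.resize(i,None,fx=4,fy=4,interpolation=cv2.INTER_CUBIC)
cv2.imwrite("pics/lift.png",np.hstack([r(a[110:230,240:340]),r(b[130:250,290:390])])[:,:,::-1])
E
```

```text
t: 5.7
ee_pos: [623.0, 42.6, 30.6]
orientation: [1.834, 1.71, -0.756]
ft_force: [-3.3, -0.5, 1.3]
width: 12.1
grasp_force: 30.0
t: 6.7
ee_pos: [623.5, 42.5, 66.4]
orientation: [1.834, 1.71, -0.755]
ft_force: [0.2, 1.4, -4.0]
width: 11.6
grasp_force: 30.0
```

View pics/lift.png

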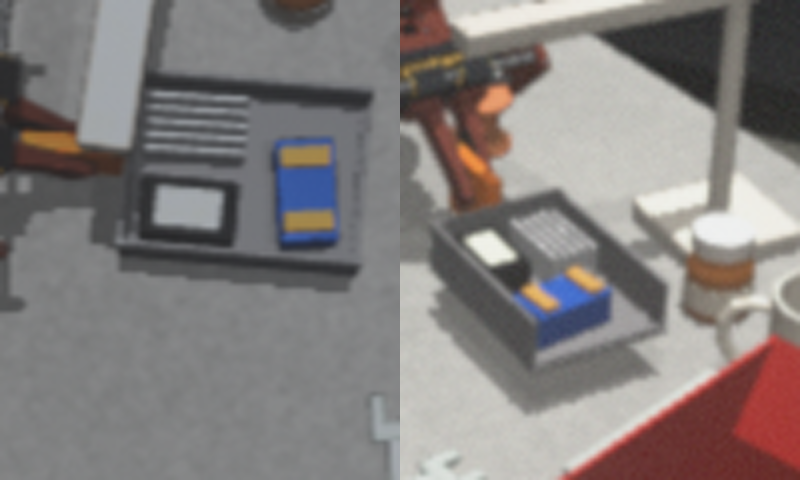

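Tray lifted with all three parts aboard, looking level, front at top px (332,133) to (330,176). Next I move it out toward the robot from under the bar.

```bash
python3 -m pendant '{"grip":[-1,-1,-1,-1,-1,-1,-1,-1,-1,-1,-1,-1],"linear":[[0,-3,0],[0,-7,0.5],[0,-12,0.5],[-1,-17,1],[-1,-20,1],[-1,-22,1],[-1,-22,1],[-1,-20,1],[-1,-17,1],[0,-13,0.5],[0,-8,0.5],[0,-4,0]],"angular":[[0,0,0],[0,0,0],[0,0,0],[0,0,0],[0,0,0],[0,0,0],[0,0,0],[0,0,0],[0,0,0],[0,0,0],[0,0,0],[0,0,0]]}'
python3 - <<'E'
from h import *
np.set_printoptions(precision=2,suppress=True)
print("ff",tri((332.6,132.8),(356,202.2)),"nr?",tri((270,170),(297.5,185.5)))
o,P,R=pose();z=R.as_matrix()[:,2]
fwd=np.array([.23,-.973]);print(P,R.inv().apply([0,0,1]))
G=toolR(fwd,np.radians(45)); to(P+[0,0,110],G)
# tcp for tray pose: lip point, pitch
hc=np.array([556,-386,0])
def tcp(lip,fwd,pitch,tilt=np.radians(45)):
    f=np.array([*fwd,0]);u=np.array([0,0,1.]);X=np.cos(pitch)*f-np.sin(pitch)*u;Z=np.sin(pitch)*f+np.cos(pitch)*u
    Rt=toolR(fwd,tilt,pitch);return lip-184*X+42*Z+19*Rt.as_matrix()[:,2],Rt
for th,l in((0,[0,0,165]),(0,[0,0,140]),(20,[0,0,130]),(65,[0,0,115])):
    lip=hc+np.array([-.23,.973,0])*35+[-10,0,0]+np.array(l);t=tcp(lip,fwd,np.radians(th));print(th,lip,t[0])
E
```

```text
t: 7.8
ee_pos: [456.9, 44.2, 64.9]
orientation: [1.833, 1.711, -0.756]
ft_force: [0.5, 0.1, -4.0]
width: 11.8
grasp_force: 30.0
ff (array([ 665.59, -130.2 ,   67.53]), np.float64(2.8101935309480397)) nr? (array([568.73,  21.36,  75.07]), np.float64(5.018701318845145))
[456.88  44.17  64.89] [-0.7  -0.   -0.71]
lin [-77.4  -0.3 -78.2] rot [-0.21 -0.01 -0.21]
0 [ 537.95 -351.94  165.  ] [ 498.72 -185.99  193.56]
0 [ 537.95 -351.94  140.  ] [ 498.72 -185.99  168.56]
20 [ 537.95 -351.94  130.  ] [ 503.33 -205.5   215.18]
65 [ 537.95 -351.94  115.  ] [ 527.32 -307.    281.66]
```

```bash
python3 -m pendant '{"grip":[-1,-1,-1,-1,-1,-1,-1,-1,-1,-1,-1,-1],"linear":[[-2,0,-2],[-4,0,-4],[-7,0,-7],[-9,0,-9],[-10,0,-10],[-11,0,-11],[-11,0,-11],[-10,0,-10],[-8,0,-8],[-5,0,-5],[-3,0,-3],[-1,0,-1]],"angular":[[0,0,0],[0,0,0],[0,0,0],[0,0,0],[0,0,0],[0,0,0],[0,0,0],[0,0,0],[0,0,0],[0,0,0],[0,0,0],[0,0,0]]}'
python3 -m pendant '{"grip":[-1,-1,-1,-1,-1,-1,-1,-1,-1,-1],"linear":[[0,0,0],[0,0,0],[0,0,0],[0,0,0],[0,0,0],[0,0,0],[0,0,0],[0,0,0],[0,0,0],[0,0,0]],"angular":[[-0.01,0,-0.01],[-0.02,0,-0.02],[-0.03,0,-0.03],[-0.03,0,-0.03],[-0.03,0,-0.03],[-0.03,0,-0.03],[-0.03,0,-0.03],[-0.02,0,-0.02],[-0.01,-0.01,-0.01],[0,0,0]]}'
python3 - <<'E'
from h import *
np.set_printoptions(precision=3,suppress=True)
G=toolR((.23,-.973),np.radians(45)); to([499,-186,200],G);print(pose()[0]["qpos"])
E
```

```text
t: 8.8
ee_pos: [458.4, 43.6, 180.0]
orientation: [1.834, 1.71, -0.754]
ft_force: [-0.3, 0.0, -3.6]
width: 11.7
grasp_force: 30.0
t: 9.63
ee_pos: [457.8, 43.5, 179.4]
orientation: [1.523, 1.917, -0.636]
ft_force: [-0.1, 0.4, -3.5]
width: 12.4
grasp_force: 30.0
lin [-178.5  -11.7  151. ] rot [-0.003  0.005 -0.003]
[ 0.539  0.436  2.025 -0.835  1.149  0.854]
```

```bash
python3 -m pendant '{"grip":[-1,-1,-1,-1,-1,-1,-1,-1,-1,-1,-1,-1],"linear":[[-4,0,3],[-9,-1,7],[-14,-1,12],[-20,-1,17],[-21,-1,18],[-22,-2,18],[-22,-2,18],[-21,-1,18],[-18,-1,15],[-14,-1,12],[-9,-1,8],[-5,0,4]],"angular":[[0,0,0],[0,0,0],[0,0,0],[0,0,0],[0,0,0],[0,0,0],[0,0,0],[0,0,0],[0,0,0],[0,0,0],[0,0,0],[0,0,0]]}'
python3 - <<'E'
from h import *
np.set_printoptions(precision=3,suppress=True)
o,P,R=pose();print(P,o["qpos"])
a,b=[ctrl.get_image(n) for n in("top","side")]
cv2.imwrite("pics/hop.png",np.hstack([cv2.resize(a[90:250,300:510],None,fx=1.9,fy=1.9),cv2.resize(b[150:350,270:470],None,fx=1.52,fy=1.52)[:304]])[:,:,::-1])
# rows for pitch about lip: current pose held as tray at pitch 0 with tilt 45
X=np.array([.23,-.973,0]);
f=R.as_matrix();t0=np.arctan2(f[:,2]@X,-f[2,2]);print("tilt",np.degrees(t0))
g=P-19*f[:,2];lip=g+184*X-[0,0,42];print("lip",lip)
L=np.array([538,-352,0])
def tcp(lip,p,fwd=X[:2]):
    u=np.array([0,0,1.]);Xp=np.cos(p)*X-np.sin(p)*u;Z=np.sin(p)*X+np.cos(p)*u;Rt=toolR(fwd,t0,p);return lip-184*Xp+42*Z+19*Rt.as_matrix()[:,2],Rt
prev=(P,R)
for th,h in((10,138),(20,130),(30,124),(40,118),(50,115),(60,115),(68,115)):
    t=tcp(L+[0,0,h],np.radians(th));print(th,t[0],end=" ");to(*t,*prev);prev=t
E
```

```text
t: 10.63
ee_pos: [498.0, -188.3, 201.0]
orientation: [1.528, 1.914, -0.638]
ft_force: [-0.3, -0.1, -3.4]
width: 11.6
grasp_force: 30.0
[ 497.963 -188.306  201.   ] [ 0.032  0.358  2.084 -1.105  0.895  0.626]
tilt 45.256775070130494
lip [ 537.305 -354.174  172.373]
10 [ 500.523 -193.458  195.798] lin [-0.2  1.4  7.6] rot [-0.006  0.175 -0.006]
20 [ 503.401 -205.631  215.215] lin [-21.4  -0.   -8.6] rot [-0.     0.175  0.   ]
30 [ 507.33  -222.252  234.043] lin [-23.5  -0.   -9.7] rot [0.    0.175 0.   ]
40 [ 512.191 -242.816  249.527] lin [-24.5   0.   -9.4] rot [-0.     0.175 -0.   ]
50 [ 517.836 -266.697  264.014] lin [-25.8   0.  -12.2] rot [0.    0.175 0.   ]
60 [ 524.093 -293.169  276.974] lin [-26.    0.  -15.2] rot [ 0.     0.175 -0.   ]
68 [ 529.413 -315.675  283.813] lin [-20.6  -0.  -12.5] rot [ 0.    0.14 -0.  ]
```

View pics/hop.png

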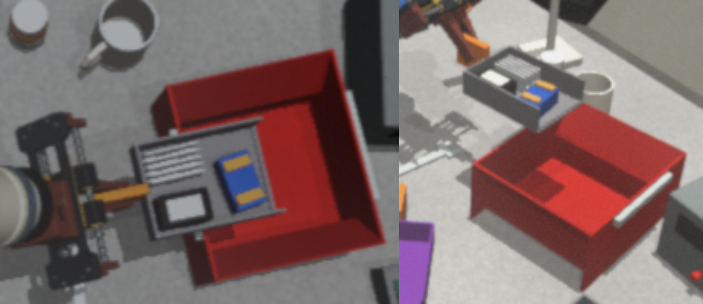

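The view shows the tray level over the hopper, its front edge at about the hopper middle (crop (265,165)), all parts aboard. I tip it slowly about the lip.

```bash
python3 -m pendant '{"grip":[-1,-1,-1,-1,-1,-1,-1,-1,-1,-1,-1,-1],"linear":[[0,0.5,3],[0,0.5,3],[0,0.5,2],[-7,0,-3],[-7,0,-3],[-7,0,-3],[-8,0,-3],[-8,0,-3],[-8,0,-3],[-8,0,-3],[-8,0,-3],[-8,0,-3]],"angular":[[0,0.058,0],[0,0.058,0],[0,0.058,0],[0,0.058,0],[0,0.058,0],[0,0.058,0],[0,0.058,0],[0,0.058,0],[0,0.058,0],[0,0.058,0],[0,0.058,0],[0,0.058,0]]}'
python3 -m pendant '{"grip":[-1,-1,-1,-1,-1,-1,-1,-1,-1,-1,-1,-1],"linear":[[-8.6,0,-4],[-8.6,0,-4],[-8.6,0,-4],[-8.7,0,-5],[-8.7,0,-5],[-8.7,0,-5],[-7,0,-4],[-7,0,-4],[-7,0,-4],[0,0,0],[0,0,0],[0,0,0]],"angular":[[0,0.058,0],[0,0.058,0],[0,0.058,0],[0,0.058,0],[0,0.058,0],[0,0.058,0],[0,0.047,0],[0,0.047,0],[0,0.047,0],[0,0,0],[0,0,0],[0,0,0]]}'
python3 - <<'E'
from h import *
np.set_printoptions(precision=3,suppress=True)
o,P,R=pose();print(P,o["qpos"]);f=R.as_matrix();X=np.array([.23,-.973,0])
print("pitch",45.26-np.degrees(np.arctan2(f[:,2]@X,-f[2,2])))
a,b=[ctrl.get_image(n) for n in("top","side")]
cv2.imwrite("pics/pour.png",np.hstack([cv2.resize(a[90:250,300:510],None,fx=1.9,fy=1.9),cv2.resize(b[150:350,270:470],None,fx=1.52,fy=1.52)[:304]])[:,:,::-1])
E
```

```text
t: 11.73
ee_pos: [513.0, -242.0, 244.9]
orientation: [1.91, 2.405, -0.087]
ft_force: [0.2, 0.0, -3.8]
width: 12.0
grasp_force: 30.0
t: 12.73
ee_pos: [530.3, -316.6, 273.5]
orientation: [-1.749, -2.199, -0.349]
ft_force: [0.1, 0.7, -4.0]
width: 11.7
grasp_force: 30.0
[ 530.35  -316.639  273.524] [-0.677  0.518  1.411  0.24   1.532 -0.952]
pitch 67.92181650466989
```

View pics/pour.png

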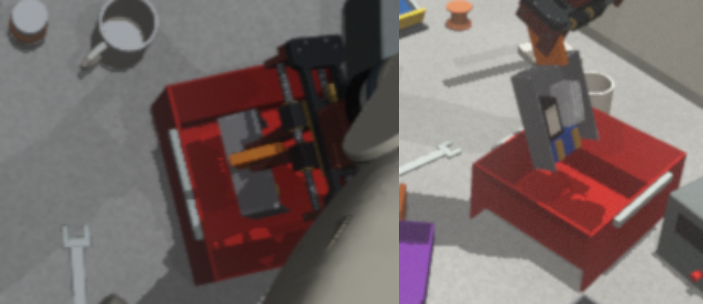

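All three parts are still in the tray, with the relay at the lip. I pause to check, then tip further if needed.

```bash
python3 -m pendant '{"grip":[-1,-1,-1,-1,-1,-1,-1,-1],"linear":[[-2,0,-1],[-3,0,-2],[-3,0,-2],[-3,0,-2],[-3,0,-2],[-2,0,-1],[0,0,0],[0,0,0]],"angular":[[0,0.03,0],[0,0.04,0],[0,0.04,0],[0,0.04,0],[0,0.04,0],[0,0.03,0],[0,0,0],[0,0,0]]}'
python3 - <<'E'
from h import *
o,P,R=pose();f=R.as_matrix();X=np.array([.23,-.973,0])
print("pitch",45.26-np.degrees(np.arctan2(f[:,2]@X,-f[2,2])),o["qpos"])
b=ctrl.get_image("side");m=hsvmask(b,(105,150,80),(125,255,255),(340,190,420,320));print(cv2.moments(m,True)["m00"],cv2.boundingRect(m))
E
```

```text
t: 13.5
ee_pos: [534.9, -335.5, 275.2]
orientation: [-1.627, -2.045, -0.516]
ft_force: [0.1, 0.9, -3.7]
width: 11.7
grasp_force: 30.0
pitch 80.47637712529945 [-0.74034866  0.64207197  1.26973007  0.33851215  1.74621835 -0.9961748 ]
0.0 (0, 0, 0, 0)
```

```bash
python3 - <<'E'
from h import *
print(pose()[0]["ft_force"])
a,b=[ctrl.get_image(n) for n in("top","side")]
cv2.imwrite("pics/pour2.png",np.hstack([cv2.resize(a[90:250,330:510],None,fx=1.9,fy=1.9),cv2.resize(b[170:290,320:440],None,fx=3.2,fy=3.2,interpolation=cv2.INTER_CUBIC)[:304]])[:,:,::-1])
E
```

```text
[ 0.37354122  0.54926194 -2.38836541]
```

View pics/pour2.png

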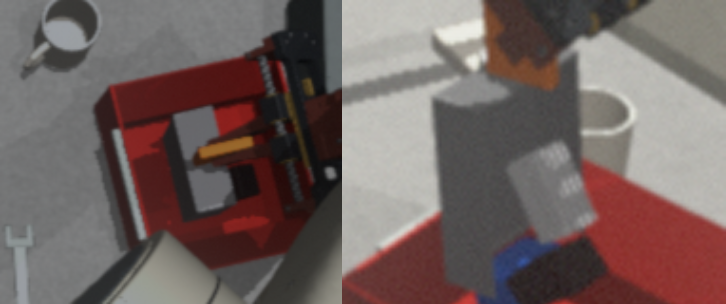

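The parts are just sliding out: the heatsink is at crop (550,190), the adapter and relay at the lip. I hold still while they leave, then check by weight and colour.

```bash
python3 -m pendant '{"grip":[-1,-1,-1,-1,-1,-1,-1,-1],"linear":[[0,0,0],[0,0,0],[0,0,0],[0,0,0],[0,0,0],[0,0,0],[0,0,0],[0,0,0]],"angular":[[0,0,0],[0,0,0],[0,0,0],[0,0,0],[0,0,0],[0,0,0],[0,0,0],[0,0,0]]}'
python3 - <<'E'
from h import *
np.set_printoptions(precision=2,suppress=True)
o,P,R=pose();print(o["ft_force"],o["moment"],P)
z=R.as_matrix()[:,2];X=np.array([.23,-.973,0]);p=np.radians(80.5);Xp=np.cos(p)*X-np.sin(p)*np.array([0,0,1]);Z=np.sin(p)*X+np.cos(p)*np.array([0,0,1])
lip=P-19*z+184*Xp-42*Z;print("lip",lip,[proj(n,lip) for n in("top","side")])
for n,r in(("side",(310,200,465,335)),("top",(375,105,510,245))):
    im=ctrl.get_image(n)
    for k,lo,hi in(("blue",(105,120,50),(125,255,255)),("grey",(0,0,90),(179,50,255)),("dark",(0,0,0),(179,110,50)),("brass",(12,90,110),(25,255,255))):
        m=hsvmask(im,lo,hi,r);nn,_,st,c=cv2.connectedComponentsWithStats(m);print(n,k,[(st[i][:5].tolist()) for i in range(1,nn) if st[i][4]>25])
E
```

```text
t: 14.32
ee_pos: [534.9, -336.0, 275.3]
orientation: [-1.627, -2.044, -0.517]
ft_force: [0.2, 0.8, -2.6]
width: 12.1
grasp_force: 30.0
[ 0.18  0.75 -2.57] [-0.46 -0.    0.02] [ 534.86 -335.96  275.35]
lip [ 534.79 -335.9   102.45] [array([421.04, 185.15]), array([367.58, 246.31])]
side blue [[358, 267, 22, 18, 229]]
side grey [[310, 200, 81, 135, 4809], [394, 200, 71, 91, 2902], [388, 263, 21, 30, 351], [411, 263, 39, 37, 316], [400, 293, 61, 42, 1025]]
side dark [[391, 292, 12, 9, 53], [452, 292, 13, 20, 137]]
side brass []
top blue [[413, 182, 13, 24, 148]]
top grey [[375, 105, 104, 138, 3133], [501, 105, 9, 34, 258], [422, 146, 23, 28, 396], [389, 158, 19, 58, 258], [430, 178, 24, 23, 371], [389, 212, 56, 33, 1022], [494, 218, 16, 27, 230], [461, 227, 17, 18, 79], [445, 238, 10, 7, 36]]
top dark [[473, 105, 37, 117, 1407], [381, 139, 20, 77, 329], [467, 139, 16, 22, 199], [416, 153, 35, 54, 420], [472, 160, 18, 37, 309], [452, 179, 27, 19, 352], [411, 184, 10, 24, 52], [375, 216, 31, 29, 212]]
top brass [[435, 162, 29, 11, 160]]
```

```bash
python3 -m pendant '{"grip":[-1,-1,-1,-1,-1,-1,-1,-1,-1,-1,-1,-1],"linear":[[6,0,-8],[6,0,-8],[-6,0,8],[-6,0,8],[6,0,-8],[6,0,-8],[-6,0,8],[-6,0,8],[6,0,-8],[6,0,-8],[0,0,0],[0,0,0]],"angular":[[0,0,0],[0,0,0],[0,0,0],[0,0,0],[0,0,0],[0,0,0],[0,0,0],[0,0,0],[0,0,0],[0,0,0],[0,0,0],[0,0,0]]}'
python3 -m pendant '{"grip":[-1,-1,-1,-1],"linear":[[0,0,0],[0,0,0],[0,0,0],[0,0,0]],"angular":[[0,0,0],[0,0,0],[0,0,0],[0,0,0]]}'
python3 - <<'E'
from h import *
for i in range(4): b=ctrl.get_image("side");print(pose()[0]["ft_force"][2],end=" ")
a=ctrl.get_image("top")
cv2.imwrite("pics/after.png",np.hstack([cv2.resize(a[90:250,350:510],None,fx=2.4,fy=2.4,interpolation=cv2.INTER_CUBIC),cv2.resize(b[190:318,330:458],None,fx=3,fy=3,interpolation=cv2.INTER_CUBIC)])[:,:,::-1])
for k,lo,hi in(("blue",(105,120,50),(125,255,255)),("grey",(0,0,90),(179,50,255)),("dark",(0,0,0),(179,110,50))):
    m=hsvmask(b,lo,hi,(345,200,465,335));nn,_,st,c=cv2.connectedComponentsWithStats(m);print(k,[(st[i][:5].tolist()) for i in range(1,nn) if st[i][4]>20])
E
```

```text
t: 15.42
ee_pos: [535.2, -335.8, 296.7]
orientation: [-1.628, -2.046, -0.517]
ft_force: [-0.1, 0.5, -0.5]
width: 11.7
grasp_force: 30.0
t: 15.75
ee_pos: [534.7, -335.3, 295.2]
orientation: [-1.627, -2.043, -0.517]
ft_force: [0.5, -0.3, -1.7]
width: 11.9
grasp_force: 30.0
-1.305618082207742 -2.12247862890195 -1.6251406857135362 -1.2831711344891223 blue [[358, 267, 22, 18, 212]]
grey [[345, 200, 8, 39, 239], [395, 200, 70, 91, 2884], [411, 263, 39, 37, 311], [370, 277, 31, 21, 367], [400, 293, 61, 42, 1030], [345, 299, 46, 36, 983]]
dark [[392, 293, 10, 8, 39], [452, 292, 13, 20, 132]]
```

The wrist load has fallen from 4 N to about 1.5 N, the tray's own weight. The relay is seen in the hopper, and the heatsink is lying lower in the side view than before. The tray is empty. Next I measure the rack and plan the carry.

```bash
cat >> h.py <<'E'
T0=np.radians(45.26); s20,c20=np.sin(np.radians(20)),np.cos(np.radians(20))
FW=np.array([.043,-.999]); DX=np.array([*FW*c20,-s20]);DZ=np.array([*FW*s20,c20])
def deck_tcp(C,x,h,extra=0,lat=0):
    """TCP so that the tray lip is at deck x, underside h above the deck"""
    Rt=toolR(FW,T0,np.radians(20+extra));g=C+(x-184)*DX+(42+h)*DZ+lat*np.array([.999,.043,0]);return g+19*Rt.as_matrix()[:,2],Rt
E
python3 - <<'E'
from h import *
np.set_printoptions(precision=3,suppress=True)
tc=lambda u,v:(u/3.2+95-.35,v/3.2+100-.35)
sn,sf=plane("top",tc(280,285),52),plane("top",tc(275,107),52)
hn,hf=plane("top",tc(50,285),95),plane("top",tc(50,104),95)
print("stop",sn,sf,"hi rails",hn,hf)
f=np.array([*FW,0]);m=(sn+sf)/2;h=(hn+hf)/2
print("C from stop",m-f*86.4,"C from hi",h+f*(85*c20-15*s20), "deck hi edge",plane("top",(111,161),81)+f*85*c20)
o,P,R=pose();print("X,y step in tool:",R.inv().apply([-80,100,80]))
C=np.array([592,318,52]);t,G=deck_tcp(C,30,60);print(t);to(t,G)
E
```

```text
stop [525.829 235.361  52.   ] [664.992 244.203  52.   ] hi rails [516.952 396.459  95.   ] [653.618 403.354  95.   ]
C from stop [591.695 326.096  52.   ] C from hi [588.499 325.238  95.   ] deck hi edge [589.818 323.231  81.   ]
X,y step in tool: [140.405 -55.538   1.358]
[587.626 419.616 183.337]
lin [526.3 221.  509.4] rot [-0.017 -1.054  0.191]
```

```bash
sed -i 's/FW=np.array(\[.043,-.999\])/FW=np.array([.058,-.998])/; s/\[.999,.043,0\]/[.998,.058,0]/' h.py
python3 -m pendant '{"grip":[-1,-1,-1,-1,-1,-1,-1,-1],"linear":[[8,-3,0],[15,-6,0],[20,-8,0],[24,-10,0],[24,-10,0],[22,-9,0],[17,-7,0],[10,-3,0]],"angular":[[0,0,0],[0,0,0],[0,0,0],[0,0,0],[0,0,0],[0,0,0],[0,0,0],[0,0,0]]}'
python3 -m pendant '{"grip":[-1,-1,-1,-1,-1,-1,-1,-1,-1,-1,-1,-1],"linear":[[0,0,0],[0,0,0],[0,0,0],[0,0,0],[0,0,0],[0,0,0],[0,0,0],[0,0,0],[0,0,0],[0,0,0],[0,0,0],[0,0,0]],"angular":[[0,-0.05,0.01],[0,-0.08,0.01],[0,-0.1,0.02],[0,-0.1,0.02],[0,-0.11,0.02],[0,-0.11,0.02],[0,-0.11,0.02],[0,-0.11,0.02],[0,-0.1,0.02],[0,-0.1,0.01],[0,-0.06,0.01],[0,-0.03,0]]}'
python3 - <<'E'
from h import *
np.set_printoptions(precision=3,suppress=True)
o,P,R=pose();C=np.array([590,325,52]);t,G=deck_tcp(C,30,60)
print(o["qpos"],P,t);to(t,G)
to([430,-60,380],G);to([430,420,330],G,np.array([430,-60,380]),G);to(t,G,np.array([430,420,330]),G)
E
```

```text
t: 16.67
ee_pos: [453.5, -235.2, 378.1]
orientation: [-1.627, -2.046, -0.517]
ft_force: [0.2, -0.9, -0.7]
width: 11.6
grasp_force: 30.0
t: 17.67
ee_pos: [454.1, -235.2, 375.9]
orientation: [1.913, 2.033, -0.46]
ft_force: [0.1, 0.0, -2.1]
width: 11.5
grasp_force: 30.0
[-0.244  0.043  1.835 -0.473  1.183 -0.14 ] [ 454.1   -235.156  375.916] [584.1   426.513 183.337]
lin [ 670.5  170.6 -114.3] rot [-0.019  0.01   0.007]
lin [157.  -14.3 -80.2] rot [-0.019  0.01   0.007]
lin [ 454.7   27.8 -159.3] rot [0. 0. 0.]
lin [ 60.4 154.2 133.7] rot [0. 0. 0.]
```

```bash
python3 -m pendant '{"grip":[-1,-1,-1,-1,-1,-1,-1,-1,-1,-1,-1,-1],"linear":[[8,0,-3],[16,0,-6],[24,1,-9],[28,1,-11],[30,1,-12],[30,1,-12],[30,1,-12],[30,1,-12],[30,1,-12],[30,1,-12],[30,1,-12],[30,1,-12]],"angular":[[0,0,0],[0,0,0],[0,0,0],[0,0,0],[0,0,0],[0,0,0],[0,0,0],[0,0,0],[0,0,0],[0,0,0],[0,0,0],[0,0,0]]}'
python3 -m pendant '{"grip":[-1,-1,-1,-1,-1,-1,-1,-1,-1,-1,-1,-1],"linear":[[30,1,-12],[30,1,-12],[30,1,-12],[30,1,-12],[30,1,-12],[30,0,-12],[30,0,-11],[28,0,-11],[24,0,-9],[18,0,-7],[10,0,-4],[5,0,-2]],"angular":[[-0.002,0.001,0.001],[-0.002,0.001,0.001],[-0.002,0.001,0.001],[-0.002,0.001,0.001],[-0.002,0.001,0.001],[-0.002,0.001,0.001],[-0.002,0.001,0.001],[-0.002,0.001,0.001],[-0.002,0.001,0.001],[-0.001,0.001,0],[0,0,0],[0,0,0]]}'
python3 - <<'E'
from h import *
np.set_printoptions(precision=3,suppress=True)
o,P,R=pose();C=np.array([590,325,52]);t,G=deck_tcp(C,30,60)
print(o["qpos"],P,t);to(t,G)
E
```

```text
t: 18.67
ee_pos: [445.0, 104.4, 351.7]
orientation: [1.917, 2.034, -0.457]
ft_force: [0.8, -0.7, -0.6]
width: 11.7
grasp_force: 30.0
t: 19.67
ee_pos: [432.6, 419.8, 329.0]
orientation: [1.918, 2.028, -0.427]
ft_force: [0.3, -0.8, -1.3]
width: 11.6
grasp_force: 30.0
[ 0.896  0.461  1.386 -0.287  1.627  0.873] [432.599 419.785 329.025] [584.1   426.513 183.337]
lin [ 60.3 151.6 132.6] rot [-0.001 -0.003 -0.002]
```

```bash
python3 -m pendant '{"grip":[-1,-1,-1,-1,-1,-1,-1,-1,-1,-1,-1,-1],"linear":[[0,8,0],[0,18,0],[0,25,0],[3,28,6],[5,28,11],[8,22,18],[9,14,20],[10,6,22],[9,2,20],[8,1,17],[5,0,11],[3,0,6]],"angular":[[0,0,0],[0,0,0],[0,0,0],[0,0,0],[0,0,0],[0,0,0],[0,0,0],[0,0,0],[0,0,0],[0,0,0],[0,0,0],[0,0,0]]}'
python3 -m pendant '{"grip":[-1,-1,-1],"linear":[[0,0,0],[0,0,0],[0,0,0]],"angular":[[0,0,0],[0,0,0],[0,0,0]]}'
python3 - <<'E'
from h import *
np.set_printoptions(precision=2,suppress=True)
o,P,R=pose();C=np.array([590,325,52]);t,G=deck_tcp(C,30,60);print(P);to(t,G)
a=ctrl.get_image("top");b=ctrl.get_image("side")
A=a[110:215,90:260];cv2.imwrite("pics/rack.png",np.hstack([cv2.resize(A,None,fx=2.6,fy=2.6,interpolation=cv2.INTER_CUBIC),cv2.resize(b[105:195,205:310],None,fx=3.033,fy=3.033,interpolation=cv2.INTER_CUBIC)])[:,:,::-1])
X=[P-19*R.as_matrix()[:,2]+v for v in (184*DX-42*DZ+55*np.array([.998,.058,0]),184*DX-42*DZ-55*np.array([.998,.058,0]),184*DX+55*np.array([.998,.058,0]),184*DX-55*np.array([.998,.058,0]))]
print([ (proj("top",x),proj("side",x)) for x in X])
E
```

```text
t: 20.67
ee_pos: [585.1, 423.6, 183.9]
orientation: [1.92, 2.026, -0.431]
ft_force: [-1.3, 0.5, -1.2]
width: 12.0
grasp_force: 30.0
t: 20.92
ee_pos: [585.6, 425.8, 187.3]
orientation: [1.919, 2.027, -0.423]
ft_force: [0.3, 0.2, -1.2]
width: 12.1
grasp_force: 30.0
[585.59 425.83 187.32]
lin [ 2.4 -1.5  3.3] rot [ 0. -0. -0.]
[(array([161.46, 133.91]), array([277.29, 137.67])), (array([162.31, 179.57]), array([249.08, 146.37])), (array([163.53, 129.2 ]), array([279.56, 128.34])), (array([164.43, 176.36]), array([250.86, 136.91]))]
```

View pics/rack.png

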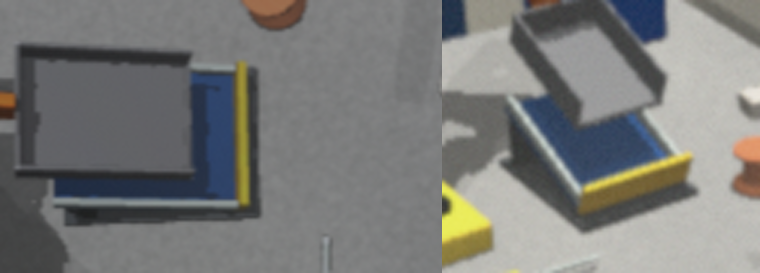

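The final view shows the tray empty and square above the rack. Its front rim corners are at top px (163.8,130.8) and (163.8,176.2), against (163.5,129.2) and (164.4,176.4) predicted. So it sits between the rails within 2 mm. I lower it now.

```bash
python3 - <<'E'
from h import *
np.set_printoptions(precision=2,suppress=True)
o,P,R=pose();C=np.array([590,325,52]);t,G=deck_tcp(C,30,8);to(t,G)
print("dz",R.inv().apply(DZ),"dx",R.inv().apply(DX))
L=np.array([.998,.058,0]);g=P-19*R.as_matrix()[:,2]
print([proj("top",g+34*DX+s*55*L) for s in(1,-1)],"seen (97.7,127.3)(96.2,176)")
E
```

```text
lin [39.  -1.5 40. ] rot [ 0. -0. -0.]
dz [-0.71  0.   -0.71] dx [-0.71  0.    0.71]
[array([ 93.84, 125.79]), array([ 94.05, 175.1 ])] seen (97.7,127.3)(96.2,176)
```

```bash
python3 -m pendant '{"grip":[-1,-1,-1,-1,-1,-1,-1,-1,-1,-1,-1,-1],"linear":[[2,-0.5,2],[4,-0.5,4],[5,-0.5,5],[5,0,5],[5,0,5],[5,0,5],[4,0,4],[3,0,3],[3,0,3],[2,0,2],[1,0,1],[0,0,0]],"angular":[[0,0,0],[0,0,0],[0,0,0],[0,0,0],[0,0,0],[0,0,0],[0,0,0],[0,0,0],[0,0,0],[0,0,0],[0,0,0],[0,0,0]]}'
python3 -m pendant '{"grip":[-1,-1,-1,-1],"linear":[[1,0,1],[1,0,1],[0,0,0],[0,0,0]],"angular":[[0,0,0],[0,0,0],[0,0,0],[0,0,0]]}'
python3 -m pendant '{"grip":[-1,-1,-1,-1],"linear":[[0.7,0,0.7],[0.7,0,0.7],[0,0,0],[0,0,0]],"angular":[[0,0,0],[0,0,0],[0,0,0],[0,0,0]]}'
python3 - <<'E'
from h import *
np.set_printoptions(precision=2,suppress=True)
o,P,R=pose();C=np.array([590,325,52]);t,G=deck_tcp(C,30,0);to(t,G);print(o["ft_force"],o["moment"])
E
```

```text
t: 22.02
ee_pos: [582.5, 444.1, 133.5]
orientation: [1.919, 2.027, -0.427]
ft_force: [-0.9, 0.9, -1.0]
width: 11.8
grasp_force: 30.0
t: 22.35
ee_pos: [582.5, 445.0, 131.2]
orientation: [1.919, 2.027, -0.426]
ft_force: [-0.5, -0.3, -1.8]
width: 11.6
grasp_force: 30.0
t: 22.68
ee_pos: [582.4, 445.7, 129.1]
orientation: [1.919, 2.027, -0.427]
ft_force: [0.3, 0.4, -0.8]
width: 11.8
grasp_force: 30.0
lin [2.1 0.6 1.4] rot [-0. -0. -0.]
[ 0.27  0.38 -0.79] [ 0.35  0.1  -0.03]
```

```bash
for i in 1 2 3; do python3 -m pendant '{"grip":[-1,-1,-1],"linear":[[0.7,0,0.7],[0,0,0],[0,0,0]],"angular":[[0,0,0],[0,0,0],[0,0,0]]}' | grep -E 'ee_pos|ft_'; python3 -c "
from h import *
print(pose()[0]['moment'].round(2))"; done
```

```text
ee_pos: [582.5, 446.0, 128.3]
ft_force: [0.8, 0.4, -0.4]
[0.3  0.   0.02]
ee_pos: [582.5, 446.2, 128.2]
ft_force: [-0.2, -1.0, 5.1]
[-0.65  0.29 -0.1 ]
ee_pos: [582.5, 446.6, 127.9]
ft_force: [-1.5, -1.5, 8.7]
[-1.03  0.49 -0.2 ]
```

```bash
python3 -m pendant '{"grip":[-1,-1,-1,-1,-1,-1,-1,-1,-1,-1,-1,-1],"linear":[[-0.7,0,-0.7],[-1,0,1],[-2,0,2],[-3,0,3],[-3,0,3],[-3,0,3],[-3,0,3],[-3,0,3],[-3,0,3],[-3,0,3],[-2,0,2],[-1,0,1]],"angular":[[0,0,0],[0,0,0],[0,0,0],[0,0,0],[0,0,0],[0,0,0],[0,0,0],[0,0,0],[0,0,0],[0,0,0],[0,0,0],[0,0,0]]}'
python3 -c "
from h import *
np.set_printoptions(precision=2,suppress=True)
o,P,R=pose();t,G=deck_tcp(np.array([590,325,52]),81,0);to(t,G);print(o['moment'])"
```

```text
t: 24.43
ee_pos: [585.1, 410.9, 115.4]
orientation: [1.919, 2.027, -0.423]
ft_force: [-0.3, 1.3, 6.7]
width: 12.0
grasp_force: 30.0
lin [-8.2 -0.  10.3] rot [ 0. -0. -0.]
[-0.2   0.32 -0.04]
```

```bash
for i in 1 2 3; do python3 -m pendant '{"grip":[-1,-1,-1],"linear":[[-1.1,0,1],[-1.1,0,1],[0,0,0]],"angular":[[0,0,0],[0,0,0],[0,0,0]]}' | grep -E 'ee_pos|ft_'; python3 -c "
from h import *
print(pose()[0]['moment'].round(2))"; done
```

```text
ee_pos: [585.2, 408.1, 114.4]
ft_force: [-0.6, 0.1, 6.2]
[-0.24  0.16  0.07]
ee_pos: [585.3, 405.2, 113.3]
ft_force: [-0.1, 1.0, 5.1]
[-0.18  0.19  0.09]
ee_pos: [585.4, 402.3, 112.3]
ft_force: [1.3, 0.6, 4.9]
[-0.1   0.07  0.06]
```

```bash
for i in 1 2 3 4; do python3 -m pendant '{"grip":[-1,-1,-1],"linear":[[-0.8,0,0.7],[0,0,0],[0,0,0]],"angular":[[0,0,0],[0,0,0],[0,0,0]]}' | grep -E 'ee_pos|ft_'; done
```

```text
ee_pos: [585.5, 402.1, 112.2]
ft_force: [0.6, 3.2, 6.4]
ee_pos: [585.6, 402.0, 112.3]
ft_force: [-0.3, 6.6, 6.4]
ee_pos: [585.7, 401.9, 112.3]
ft_force: [-0.3, 10.2, 7.9]
ee_pos: [585.8, 401.8, 112.4]
ft_force: [-0.8, 11.4, 9.7]
```

Contact with the stop: the y force rose to 11 N with no further travel. I ease off, then open a little.

```bash
python3 -m pendant '{"grip":[-1,-1,-1,-1],"linear":[[0.8,0,-0.7],[0.8,0,-0.7],[0,0,0],[0,0,0]],"angular":[[0,0,0],[0,0,0],[0,0,0],[0,0,0]]}' | grep -E 'ee_pos|ft_'
python3 -m pendant '{"grip":[-0.6,-0.5,-0.3,-0.1,0.1,0.1,0.1,0.1,0.1],"linear":[[0,0,0],[0,0,0],[0,0,0],[0,0,0],[0,0,0],[0,0,0],[0,0,0],[0,0,0],[0,0,0]],"angular":[[0,0,0],[0,0,0],[0,0,0],[0,0,0],[0,0,0],[0,0,0],[0,0,0],[0,0,0],[0,0,0]]}'
python3 - <<'E'
from h import *
np.set_printoptions(precision=1,suppress=True)
C=np.array([590,325,52]);L=np.array([.998,.058,0])
# predicted rim corners (outer) if seated: tray x -75..75 -> deck -69..81, z 42
K={(s,x):C+x*DX+s*55*L+42*DZ for s in(1,-1) for x in(81,-69)}
a=ctrl.get_image("top");b=ctrl.get_image("side")
for n,im in(("top",a),("side",b)):
    print(n,{k:proj(n,v) for k,v in K.items()})
    g=cv2.inRange(cv2.cvtColor(im,cv2.COLOR_RGB2HSV),(0,0,0),(179,60,75));k=np.zeros_like(g)
    x0,y0,x1,y1=(95,120,192,200) if n=="top" else (215,105,300,185);k[y0:y1,x0:x1]=g[y0:y1,x0:x1]
    c,_=cv2.findContours(k,cv2.RETR_EXTERNAL,cv2.CHAIN_APPROX_NONE);
    for q in sorted(c,key=cv2.contourArea)[-3:]:print(cv2.contourArea(q),cv2.approxPolyDP(q,2,True).reshape(-1,2).tolist())
E
```

```text
ee_pos: [585.6, 402.0, 112.2]
ft_force: [0.4, 5.1, 6.7]
t: 27.27
ee_pos: [585.0, 400.0, 111.2]
orientation: [1.919, 2.027, -0.426]
ft_force: [-0.6, 0.3, 0.7]
width: 48.0
grasp_force: 0.0
top {(1, 81): array([182. , 137.8]), (1, -69): array([117.6, 134.9]), (-1, 81): array([183. , 182.1]), (-1, -69): array([118.1, 181.1])}
100.0 [[118, 181], [167, 184], [180, 182]]
351.5 [[120, 178], [123, 178], [125, 164], [124, 140], [177, 143], [180, 139], [120, 136], [120, 155], [117, 164], [117, 161], [120, 161]]
771.5 [[188, 138], [185, 190], [108, 190], [98, 182], [102, 179], [97, 177], [97, 173], [108, 173], [109, 176], [110, 171], [95, 170], [95, 199], [116, 199], [125, 195], [188, 193]]
side {(1, 81): array([284. , 152.7]), (1, -69): array([260.8, 124. ]), (-1, 81): array([255.8, 161.9]), (-1, -69): array([233.1, 132. ])}
26.0 [[234, 137], [233, 140], [241, 151], [242, 148]]
153.0 [[237, 134], [244, 137], [258, 132], [275, 151], [277, 150], [259, 127]]
181.0 [[227, 145], [227, 160], [236, 166], [237, 164], [248, 175], [254, 178], [255, 175], [262, 176], [269, 171], [250, 176]]
```

```bash
python3 -m pendant '{"grip":[0.1,0.1,0.1,0.1,0.1,0.1,0.1,0.1,0.1,0.1,0.1,0.1],"linear":[[0,0,-2],[0,0,-4],[0,0,-8],[0,0,-12],[0,0,-16],[0,0,-18],[0,0,-20],[0,0,-20],[0,0,-20],[0,0,-16],[0,0,-10],[0,0,-4]],"angular":[[0,0,0],[0,0,0],[0,0,0],[0,0,0],[0,0,0],[0,0,0],[0,0,0],[0,0,0],[0,0,0],[0,0,0],[0,0,0],[0,0,0]]}'
python3 - <<'E'
from h import *
np.set_printoptions(precision=1,suppress=True)
a=ctrl.get_image("top");b=ctrl.get_image("side");cv2.imwrite("pics/fin_t.png",a[:,:,::-1]);cv2.imwrite("pics/fin_s.png",b[:,:,::-1])
# classify top pixels along mid-tray line: fin .. floor .. stop ; print hue/sat/val
h=cv2.cvtColor(cv2.GaussianBlur(a,(3,3),0),cv2.COLOR_RGB2HSV)
for v in (150,160,172):print(v,[(u,*h[v,u].tolist()) for u in range(172,190)])
for n,im,r in(("top",a,(80,140,125,180)),("side",b,(215,95,262,150))):
    m=hsvmask(im,(3,140,90),(18,255,255),r);print(n,cv2.boundingRect(m))
C=np.array([590,325,52]);print([(proj("top",C+x*DX+62*DZ),proj("side",C+x*DX+62*DZ)) for x in(-130,-69)])
# bystanders: difference from the first pictures
for n,im in(("top",a),("side",b)):
    d=cv2.absdiff(im,cv2.imread(f"pics/{n}0.png")[:,:,::-1]).max(2);m=(cv2.GaussianBlur(d,(5,5),0)>45).astype(np.uint8)
    N,_,s,_=cv2.connectedComponentsWithStats(m);print(n,[x[:5].tolist() for x in s[1:] if x[4]>25])
E
```

```text
t: 28.37
ee_pos: [581.7, 465.1, 249.8]
orientation: [1.919, 2.027, -0.421]
ft_force: [-0.3, 0.4, 0.1]
width: 48.1
grasp_force: 0.0
150 [(172, 114, 13, 101), (173, 114, 13, 101), (174, 114, 13, 101), (175, 114, 13, 101), (176, 114, 13, 100), (177, 113, 11, 97), (178, 0, 0, 90), (179, 23, 37, 90), (180, 23, 99, 100), (181, 25, 147, 120), (182, 26, 160, 140), (183, 27, 159, 144), (184, 27, 145, 125), (185, 27, 102, 90), (186, 30, 31, 66), (187, 90, 8, 64), (188, 105, 7, 75), (189, 90, 3, 94)]
160 [(172, 108, 13, 101), (173, 114, 13, 101), (174, 114, 13, 101), (175, 114, 13, 101), (176, 113, 10, 99), (177, 113, 11, 97), (178, 105, 5, 94), (179, 20, 24, 95), (180, 24, 83, 102), (181, 25, 140, 120), (182, 27, 160, 139), (183, 27, 161, 144), (184, 28, 148, 126), (185, 28, 108, 92), (186, 30, 40, 64), (187, 60, 4, 57), (188, 90, 4, 68), (189, 0, 0, 93)]
172 [(172, 113, 10, 101), (173, 113, 10, 101), (174, 113, 10, 101), (175, 113, 10, 101), (176, 113, 10, 99), (177, 113, 11, 96), (178, 110, 8, 92), (179, 18, 14, 89), (180, 22, 80, 96), (181, 25, 137, 115), (182, 27, 159, 136), (183, 28, 160,
[... 681 characters left out ...]
161], [252, 400, 19, 20, 214], [198, 402, 46, 18, 362], [303, 405, 16, 15, 105]]
side [[0, 0, 17, 56, 409], [10, 0, 11, 27, 93], [13, 0, 61, 153, 4221], [174, 0, 29, 14, 164], [203, 15, 6, 7, 29], [205, 16, 44, 69, 1409], [79, 19, 12, 3, 27], [84, 32, 28, 76, 1212], [42, 44, 45, 89, 2595], [232, 112, 51, 54, 1443], [3, 130, 7, 30, 104], [129, 132, 101, 79, 2157], [81, 137, 35, 42, 399], [107, 139, 20, 54, 664], [13, 150, 20, 35, 212], [127, 150, 8, 35, 159], [40, 154, 18, 24, 121], [0, 173, 12, 13, 114], [296, 177, 59, 57, 1737], [0, 187, 57, 24, 779], [35, 221, 34, 60, 1123], [136, 255, 6, 8, 40], [142, 264, 5, 8, 26], [356, 265, 49, 38, 878], [32, 289, 52, 19, 598], [107, 289, 24, 8, 123]]
```

Nothing blue shows between the tray and the stop. The fin ends at (90,153), matching the seated prediction (89.8,155), and no bystander changed. The arm is clear, so I hand in.

```bash
python3 -c "
from workcell import ctrl
print(ctrl.close_job())"
```

```text
the job is handed in; nothing more can be done
None
```

The job is handed in at about 28.5 s of the 64 s allowed: the tray came out from under the lamp and was tipped into the hopper. It now lies empty and flat on the rack against the yellow stop, with no sign of the lamp or bystanders being touched. That all three parts are in the hopper rests on the drop in wrist load and image masks, since only the relay was clearly identified there.

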